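Sort thread spools from a pocket tray

ROBOT

A 6-joint arm with a two-finger parallel gripper is mounted at the origin on a cart in front of the work surface, level with it; the furniture and walls round the work are solid. World frame = base frame: x ahead of the robot, y to its left, z up, the work surface at z = 0. Lengths are in mm, angles in rad, forces in N, time in s.
With the tool pointing down it reaches from about 325 to 875 mm from the base axis. Payload 4.4 kg.
Tool frame: the origin (TCP) lies on the centre line of the jaws, within the pads' length; the fingertips stand ahead of it and the grasp point (between the pads) lies 6 mm ahead of it (ctrl.tcp_to_tips is the z of the fingertips in the tool frame, in mm); z points along the fingers, y is the line along which they close (so a half turn about z gives the same grasp; the last joint's range is limited). The gripper opens to 85 mm and grips with 20 to 120 N. Pads are 22 mm wide; open, the fingers measure 114 mm over their backs; the gripper's body (76 mm by 85 mm) begins 54 mm behind the grasp point. The pads swing forward as they close: fully open they stand 13 mm farther back than shut.
Start: joints at [-0.15, 0.207, 1.542, -0, 1.393, -0.15], TCP at [575.002, -0.012, 256.282] pointing down, gripper open.
Joint ranges: [-2.73, 2.73], [-0.86, 2.22], [0.23, 2.46], [-1.11, 4.25], [0.08, 2.63], [-2.82, 2.82]. Speed limits (rad/s): [2.79, 2.79, 3.14, 3.14, 3.14, 3.14].

INTERFACE

Orientations are given as a 3x3 rotation matrix whose columns are the frame's x, y, z axes.
In Python, from plant import ctrl, sensors, optics gives the robot as it stands. Calls block until the motion is done:
- ctrl.move_ptp(position, orientation): joint-space move of the TCP to a pose.
- ctrl.move_l(position, rot=None, vel=150, threshold=None): straight line of the TCP; rot=None keeps the orientation; vel is the mean speed in mm/s. With threshold (N) it stops when the force on the tool has changed by that much, and returns True; else False.
- ctrl.set_joints(angles): joint-space move.
- ctrl.gripper_to(opening, force=None): finger opening in mm; force is the grip in N (None keeps the last); returns when the fingers have stopped.
- ctrl.hold(seconds).
- ctrl.solve_ik(position, orientation): joint angles nearest the present ones, or None.
- sensors.read_state(): the state.
- optics.grab_frame(name): name is "scene" or "side" or "wrist"; returns (picture, depth): 384x512x3 uint8, red, green, blue; 384x512 float32, mm along the optical axis (not along the pixel's ray), 0 where there is no reading.
- optics.camera_params(name): a dict with "mtx" (3x3 intrinsics, pixels), "R" (3x3) and "t" (3): a world point X has camera coordinates R X + t; the wrist camera has in their place "T_tool_cam" (4x4, takes a point from camera to tool coordinates, whose origin is the TCP and whose axes are the flange's). Camera axes: x right, y down, z forward; pixel columns grow to the right and rows downward; lengths in mm; the calibration is good to about 2 mm. A picture is of the moment at which its call begins: read the wrist's pose just before it. camera_params takes no time and is no camera call.
A pose or a line that the arm cannot do raises ctrl.MotionError and nothing moves.
- ctrl.finish_job(): hands the job in; it is judged then, once.
The state is a dict: "t": time; "q": joint angles; "qvel": joint speeds; "tau": joint torques, N m; "eef_pos": TCP position; "eef_rot": TCP orientation; "force": force on the tool from outside, world axes, zero at the start; "wrist_torque": the same for the moment, N m; "grip_width": finger opening in mm; "grasp_force": force on a finger pad.
Only numpy, scipy, OpenCV 4.12 (cv2) and the standard library are available. Lean on these libraries where they do the work, as an engineer would, in place of code of your own. Each camera call takes 0.05 s, during which the arm holds its last target. There are 200 camera calls.

TASK

Pluck the dark brown spool and the larger, light grey spool out of the pocket tray and stand each upright in the free part of the rack that already holds a spool of its own kind. Leave the smallest spool in its pocket and do not disturb the spools already in the racks.

Things in the scene. Friction and masses are not known exactly. Their poses are not given: they have to be found in the camera images.
- pocket_tray: Grey plastic block, 100 x 272 x 32 mm, with three round pockets in a row along its y axis at y = -86, 0 and +86 mm, each 58 mm across and 24 mm deep, one spool standing in each (which is where varies); fixed. Origin: centre of the underside, z up; pocket floors are 8 mm above it.
- brown_rack: Low open wooden rack, 210 x 90 x 22 mm, walls and floor 5 mm thick, so inside 200 x 80 mm and 17 mm deep; fixed. Both racks are alike. Origin: centre of the underside (inner floor is 5 mm above it); x runs along its length, z up. It holds brown_stock, which stands about 55 mm from the centre towards +x; the -x half is free.
- grey_rack: Low open wooden rack, 210 x 90 x 22 mm, walls and floor 5 mm thick, so inside 200 x 80 mm and 17 mm deep; fixed. Both racks are alike. Origin: centre of the underside (inner floor is 5 mm above it); x runs along its length, z up. It holds grey_stock, which stands about 55 mm from the centre towards -x; the +x half is free.
- brown_spool: Very dark brown ribbed thread spool, 48 mm across, 75 mm tall, 80 g, in the pocket tray: to be sorted. Upright and round; origin: centre of its underside, z up along its axis. Grasp across its diameter from above.
- grey_spool: Light grey ribbed thread spool, 52 mm across, 70 mm tall, 80 g, in the pocket tray: to be sorted. Upright and round; origin: centre of its underside, z up along its axis. Grasp across its diameter from above.
- small_spool: Smallest spool, darker grey, 43 mm across, 55 mm tall, 80 g, in the pocket tray: stays there. Upright and round; origin: centre of its underside, z up along its axis. Grasp across its diameter from above.
- brown_stock: Very dark brown spool, 48 mm across, 75 mm tall, standing in brown_rack: stays there. Origin: centre of its underside.
- grey_stock: Light grey spool, 52 mm across, 70 mm tall, standing in grey_rack: stays there. Origin: centre of its underside.
Mind the look-alikes: they are no part of the job. Leave any orange or yellow look-alike of the grey_spool alone.

How it is judged:
By the outcome, as a careful person would: the job done as asked, in the order asked, and still so for the second after the job is handed in, with the robot touching nothing.
It also fails if it takes over 58 s, if anything falls off the work surface, if the arm or the gripper's body presses on something with over 40 N, if the wrist force passes 120 N, or if a joint passes its speed limit or range.

## Working session

There is one attempt and no reset: what is moved stays moved. The work goes in short steps, each a Python script; the robot and the scene stay as the last script left them, time stands still between calls to the robot, and variables do not carry over. Pictures are saved under pics/ and viewed, at most 10 in all, crops included, and the job is handed in when it is done.

```bash
ls; mkdir -p pics; python3 - <<'E'
from plant import ctrl,sensors,optics
import cv2,numpy as np
ims=[]
for n in("scene","side"):
    p,d=optics.grab_frame(n);np.savez(f"pics/{n}.npz",p=p,d=d)
    cv2.imwrite(f"pics/{n}0.png",p[:,:,::-1])
    c=optics.camera_params(n);print(n,c["mtx"].round(1).tolist(),(-c["R"].T@c["t"]).round(),c["R"].round(2).tolist(),(d>0).mean())
print(ctrl.tcp_to_tips,sensors.read_state()["t"])
E
```

```text
pics
scene [[417.5, 0.0, 248.3], [0.0, 417.5, 188.3], [0.0, 0.0, 1.0]] [ -21. -755.  993.] [[0.79, -0.61, 0.01], [-0.44, -0.58, -0.69], [0.42, 0.54, -0.73]] 0.9959513346354166
side [[440.3, 0.0, 257.6], [0.0, 440.3, 186.7], [0.0, 0.0, 1.0]] [   20. -1145.   919.] [[0.91, -0.41, -0.01], [-0.25, -0.54, -0.8], [0.32, 0.73, -0.6]] 0.9959309895833334
25.0 0.1
```

View pics/scene0.png

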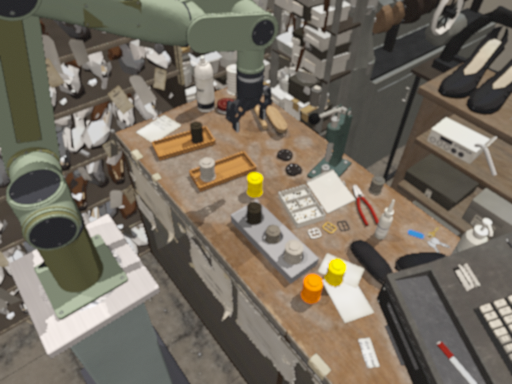

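View pics/side0.png

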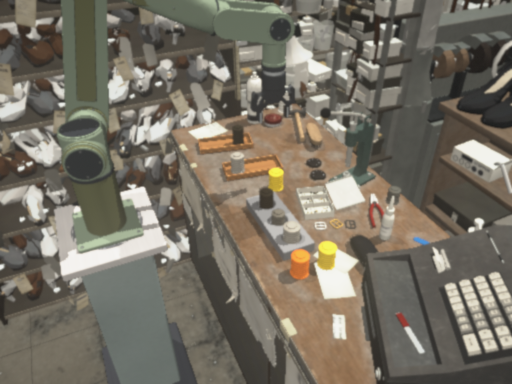

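Scene picture candidates:
- Brown: tray spool (254,210) and stock spool (196,132).
- Grey: tray spools (272,233), small and darker, and (293,250), larger and lighter, plus stock (207,168).
- Look-alikes: yellow (255,184) and (336,272), orange (312,289).

My choice is (254,210) for brown and (293,250) for grey. Next I'll check it in a close crop and measure with depth.

```bash
cat > h.py <<'E'
import numpy as np,cv2
from plant import ctrl,sensors,optics
def cloud(d,c):
    v,u=np.mgrid[:d.shape[0],:d.shape[1]]
    K=c["mtx"];P=np.stack([(u-K[0,2])/K[0,0]*d,(v-K[1,2])/K[1,1]*d,d],-1)
    return (P-c["t"])@c["R"]
def top(P,px,h,w=16):
    """centre of the top disc: points near height h around a pixel"""
    u,v=px;Q=P[v-w:v+w,u-w:u+w].reshape(-1,3);Q=Q[abs(Q[:,2]-h)<6]
    p=P[v,u]; Q=Q[np.hypot(*(Q-p)[:,:2].T)<45]
    if len(Q)<5:return None
    (x,y),r=cv2.minEnclosingCircle(Q[:,:2].astype(np.float32))
    return np.round([x,y,2*r,np.median(Q[:,2]),len(Q)],1)
E
python3 - <<'E'
from h import *
O={"scene":dict(brown=(254,205,83),small=(272,230,63),grey=(293,245,78),bst=(196,126,80),gst=(207,162,75),yel=(255,177,70),yel2=(336,265,70),org=(312,281,70)),
"side":dict(brown=(266,192,83),small=(278,212,63),grey=(291,226,78),bst=(238,129,80),gst=(237,156,75),yel=(276,172,70),yel2=(327,246,70),org=(300,254,70))}
for n in O:
    f=np.load(f"pics/{n}.npz");c=optics.camera_params(n);P=cloud(f["d"],c)
    for k,(u,v,h) in O[n].items():print(n,k,top(P,(u,v),h),P[v,u].round(),f["p"][v,u])
    # racks: wood-orange points, z ~22 rims ; tray: grey points z 32
    hsv=cv2.cvtColor(f["p"],cv2.COLOR_RGB2HSV);inb=(P[...,0]>250)&(P[...,0]<1100)&(abs(P[...,1])<650)
    m=((hsv[...,0]<18)&(hsv[...,1]>150)&(hsv[...,2]>110)&inb&(P[...,2]<28)&(P[...,2]>-3)).astype(np.uint8)
    N,L,S,C=cv2.connectedComponentsWithStats(m)
    for i in range(1,N):
        if S[i,4]>150:
            q=P[L==i];r=cv2.minAreaRect(q[:,:2].astype(np.float32));print("rack",S[i].tolist(),np.round(r[0]),np.round(r[1]),round(r[2],1),q[:,2].min().round(),q[:,2].max().round())
    b=P[254 if n=="scene" else 235, 293]
    m=(abs(P[...,2]-32)<4)&(hsv[...,1]<60)&inb
    q=P[cv2.morphologyEx(m.astype(np.uint8),cv2.MORPH_OPEN,np.ones((2,2)))>0]
    q=q[np.hypot(q[:,0]-b[0],q[:,1]-b[1])<260]
    r=cv2.minAreaRect(q[:,:2].astype(np.float32));print("tray",r,len(q))
    m=(P[...,2]>45)&inb;print("tall: ")
    N,L,S,C=cv2.connectedComponentsWithStats(m.astype(np.uint8))
    for i in range(1,N):
        if S[i,4]>40:q=P[L==i];print(S[i].tolist(),q.min(0).round(),q.max(0).round())
    if n=="scene":cv2.imwrite("pics/crop.png",cv2.resize(f["p"][110:310,130:370,::-1],None,fx=3.2,fy=3,interpolation=cv2.INTER_CUBIC)[:600,:800])
E
```

```text
scene brown [ 481.8 -147.    43.8   79.9  109. ] [ 483. -144.   83.] [63 55 42]
scene small [ 481.9 -232.8   39.9   60.5   93. ] [ 476. -234.   65.] [152 142 126]
scene grey [ 482.9 -318.    47.9   75.2  165. ] [ 483. -313.   75.] [212 202 189]
scene bst [556.  279.5  43.5  76.9  54. ] [552. 272.  77.] [59 52 38]
scene gst [479.6 101.3  46.2  71.8  94. ] [479.  95.  77.] [207 198 183]
scene yel [566.6 -45.3  46.7  66.9 102. ] [565. -45.  70.] [253 245   0]
scene yel2 [ 535.7 -428.2   48.1   67.   176. ] [ 534. -425.   68.] [253 245   0]
scene org [ 453.7 -424.5   49.1   67.2  208. ] [ 451. -422.   69.] [254 174   0]
rack [153, 128, 61, 31, 826] [504. 292.] [ 97. 207.] 77.3 -2.0 27.0
rack [190, 152, 65, 38, 881] [534.  89.] [ 95. 210.] 81.0 -3.0 28.0
rack [357, 198, 21, 27, 152] [ 788. -318.] [106.  46.] 61.8 2.0 15.0
tray ((568.6580200195312, -329.62451171875), (457.5931091308594, 274.176513671875), 89.79700469970703) 1785
tall: 
[55, 0, 224, 133, 15921] [250. -66.  45.] [873. 650. 678.]
[194, 56, 21, 47, 724] [661. 397.  45.] [729. 460. 221.]
[404, 78, 108, 126, 4818] [1043. -594.  
[... 1983 characters left out ...]
7.  82.]
[230, 152, 14, 13, 151] [459.  76.  45.] [506. 130.  78.]
[269, 168, 14, 13, 151] [540. -71.  45.] [592. -18.  74.]
[339, 175, 26, 30, 315] [ 719. -291.   45.] [ 795. -145.   62.]
[388, 186, 13, 9, 83] [ 863. -296.   45.] [ 902. -254.   56.]
[259, 188, 14, 17, 201] [ 460. -169.   45.] [ 504. -123.   85.]
[381, 196, 14, 34, 267] [ 735. -424.   45.] [ 766. -390.  153.]
[272, 209, 13, 11, 124] [ 463. -253.   46.] [ 504. -210.   64.]
[362, 218, 122, 97, 2929] [ 514. -650.   45.] [ 870. -533.  214.]
[283, 221, 17, 18, 264] [ 458. -344.   45.] [ 507. -291.   81.]
[318, 241, 19, 17, 256] [ 512. -451.   45.] [ 561. -402.   72.]
[291, 249, 19, 18, 269] [ 430. -448.   45.] [ 479. -397.   73.]
```

View pics/crop.png

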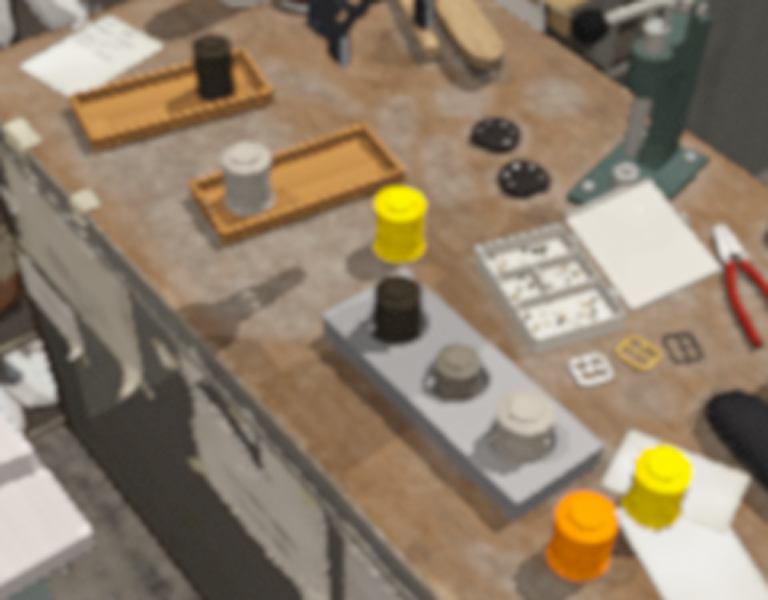

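The crop confirms the choice: dark brown at crop (398,310), small dark grey at (458,370), larger light grey at (525,425). Positions fit the given sizes: tray spools sit about 85 mm apart and each stock is about 55 mm from its rack centre. Brown goes first, gripping across x.

```bash
cat >> h.py <<'E'
def down(a):
    """tool down with jaws closing along the horizontal angle a"""
    y=np.array([np.cos(a),np.sin(a),0]);z=np.array([0,0,-1.]);return np.column_stack([np.cross(y,z),y,z])
def nearest(p,a):
    """jaw angle a or a+pi, whichever keeps joint 6 nearer the middle"""
    s=[(abs(q[5]),k) for k in(a,a+np.pi) if (q:=ctrl.solve_ik(p,down(k))) is not None];return down(min(s)[1])
def say(m):
    s=sensors.read_state();print(m,"t",round(s["t"],1),"pos",s["eef_pos"].round(1) if hasattr(s["eef_pos"],"round") else s["eef_pos"],"w",round(float(s["grip_width"]),1),"gf",np.round(s["grasp_force"],1),"F",np.round(s["force"],1))
def pick(x,y,z,hi=190):
    R=nearest([x,y,hi],0.)
    ctrl.move_ptp([x,y,hi],R);ctrl.gripper_to(85);say("above")
    print(ctrl.move_l([x,y,z],vel=120,threshold=15));say("down")
    ctrl.gripper_to(30,force=40);say("grip");ctrl.move_l([x,y,hi],vel=120);say("lift")
def place(x,y,z,a,hi=190):
    R=nearest([x,y,hi],a)
    ctrl.move_ptp([x,y,hi],R);say("over")
    ctrl.move_l([x,y,z+15],vel=120);print(ctrl.move_l([x,y,z-2],vel=25,threshold=4));say("set")
    ctrl.gripper_to(82);say("open");ctrl.move_l([x,y,hi],vel=120);say("up")
E
python3 - <<'E'
from h import *
s=sensors.read_state();print(np.round(s["eef_rot"],2).tolist())
for p,a in(([482,-147],0),([450,304],1.349),([482.5,-317.3],0),([588,80.5],1.414)):
    for z in(190,62):
        for k in(a,a+np.pi):
            q=ctrl.solve_ik([*p,z],down(k));print(p,z,None if q is None else np.round(q,2))
pick(482,-147,64)
E
```

```text
[[0.0, 1.0, -0.0], [1.0, -0.0, 0.0], [0.0, -0.0, -1.0]]
[482, -147] 190 [-0.47  0.12  1.78 -0.    1.24 -0.47]
[482, -147] 190 [-0.47  0.12  1.78 -0.    1.24  2.67]
[482, -147] 62 [-0.47  0.31  1.87 -0.    0.96 -0.47]
[482, -147] 62 [-0.47  0.31  1.87 -0.    0.96  2.67]
[450, 304] 190 [ 0.43  0.2   1.69 -0.    1.25 -0.91]
[450, 304] 190 [ 0.43  0.2   1.69 -0.    1.25  2.23]
[450, 304] 62 [ 0.43  0.38  1.77 -0.    0.99 -0.91]
[450, 304] 62 [ 0.43  0.38  1.77 -0.    0.99  2.23]
[482.5, -317.3] 190 [-0.73  0.27  1.6  -0.    1.27 -0.73]
[482.5, -317.3] 190 [-0.73  0.27  1.6  -0.    1.27  2.41]
[482.5, -317.3] 62 [-0.73  0.44  1.68 -0.    1.02 -0.73]
[482.5, -317.3] 62 [-0.73  0.44  1.68 -0.    1.02  2.41]
[588, 80.5] 190 [-0.01  0.31  1.56 -0.    1.27 -1.42]
[588, 80.5] 190 [-0.01  0.31  1.56 -0.    1.27  1.72]
[588, 80.5] 62 [-0.01  0.47  1.64 -0.    1.04 -1.42]
[588, 80.5] 62 [-0.01  0.47  1.64 -0.    1.04  1.72]
above t 1.1 pos [ 483.3 -146.2  190.8] w 84.6 gf 0.0 F [ 0.2 -0.  -0.1]
False
down t 2.3 pos [ 482.7 -147.3   64.8] w 84.8 gf 0.0 F [ 0.2 -0.8  0.3]
grip t 2.7 pos [ 482.8 -147.4   64.9] w 44.9 gf 41.6 F [-0.1 -0.8  3.3]
lift t 3.9 pos [ 481.3 -146.7  188.9] w 44.8 gf 41.1 F [-0.9  0.2 -1. ]
```

Grasp holds at 44.9 mm, which fits the 48 mm ribbed body. Placing it now.

```bash
python3 - <<'E'
from h import *
place(450,304,62,1.349)
ctrl.move_ptp([482.5,-317.3,190],nearest([482.5,-317.3,190],0.))
p,d=optics.grab_frame("scene");c=optics.camera_params("scene");P=cloud(d,c)
cv2.imwrite("pics/a1.png",cv2.resize(p[100:310,130:370,::-1],(720,590),interpolation=cv2.INTER_CUBIC))
m=(P[...,2]>45)&(P[...,2]<100)&(P[...,0]>400)&(P[...,0]<620)&(P[...,1]>60)&(P[...,1]<350)
N,L,S,C=cv2.connectedComponentsWithStats(m.astype(np.uint8))
for i in range(1,N):
    if S[i,4]>30:q=P[L==i];print(S[i].tolist(),q.min(0).round(),q.max(0).round())
E
```

```text
over t 5.6 pos [450.5 303.1 189.9] w 44.8 gf 41.1 F [ 0.6 -0.3 -1.1]
True
set t 7.3 pos [449.7 303.9  61.9] w 44.7 gf 41.6 F [ 0.2 -0.7  3.4]
open t 7.7 pos [448.8 303.5  61. ] w 81.7 gf 0.0 F [ 0.1 -0.2  0.2]
up t 9.0 pos [449.3 303.7 189. ] w 82.2 gf 0.0 F [-0.4 -0.2  0. ]
[190, 121, 13, 15, 156] [534. 255.  45.] [579. 304.  83.]
[159, 130, 14, 15, 164] [422. 278.  45.] [467. 325.  83.]
[199, 158, 16, 15, 200] [457.  77.  45.] [507. 127.  79.]
```

View pics/a1.png

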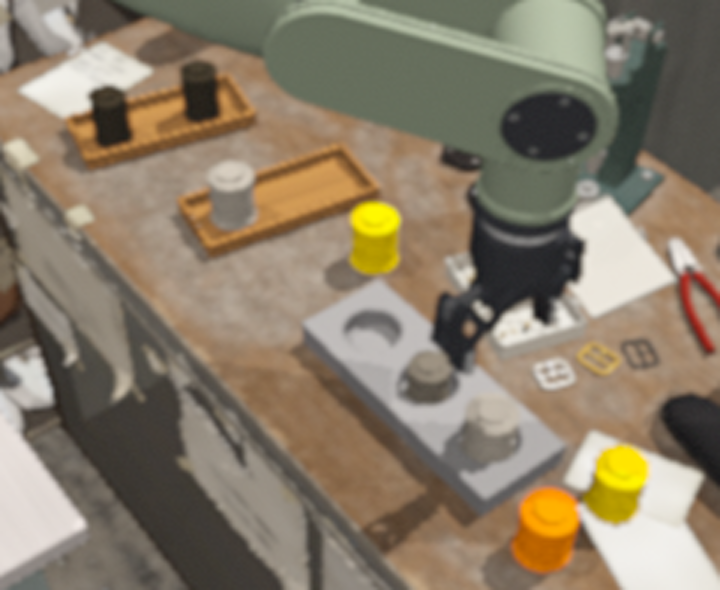

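The brown spool stands upright in its rack's free half (crop 110,117), with both stocks and the small spool untouched. The light grey spool is next (crop 490,430).

```bash
python3 - <<'E'
from h import *
pick(482.5,-317.3,63)
if sensors.read_state()["grip_width"]>40:
    place(588,80.5,61,1.414)
    ctrl.move_ptp([575,-150,260],down(0))
    p,d=optics.grab_frame("scene");c=optics.camera_params("scene");P=cloud(d,c)
    cv2.imwrite("pics/a2.png",cv2.resize(p[100:310,130:370,::-1],(720,590),interpolation=cv2.INTER_CUBIC))
    m=(P[...,2]>45)&(P[...,2]<100)&(P[...,0]>400)&(P[...,0]<640)&(P[...,1]>-450)&(P[...,1]<350)
    N,L,S,C=cv2.connectedComponentsWithStats(m.astype(np.uint8))
    for i in range(1,N):
        if S[i,4]>30:q=P[L==i];print(S[i].tolist(),q.min(0).round(),q.max(0).round())
E
```

```text
above t 11.7 pos [ 482.6 -317.2  190. ] w 84.9 gf 0.0 F [ 0.7  1.4 -0.8]
False
down t 12.9 pos [ 483.2 -317.9   64. ] w 84.8 gf 0.0 F [0.4 0.  0.3]
grip t 13.3 pos [ 483.2 -317.9   64.1] w 48.6 gf 42.1 F [0.  0.4 4.5]
lift t 14.5 pos [ 481.8 -316.7  188.8] w 48.5 gf 41.9 F [ 0.1 -0.7 -1.2]
over t 16.1 pos [588.1  79.3 189.9] w 48.7 gf 41.9 F [ 0.1  0.3 -1.3]
True
set t 17.8 pos [587.7  80.5  61.1] w 48.5 gf 42.5 F [-0.6 -0.8  3.8]
open t 18.2 pos [586.5  80.5  59.9] w 81.9 gf 0.0 F [-0.1 -0.4 -0.4]
up t 19.4 pos [587.2  80.5 188.8] w 82.2 gf 0.0 F [ 0.   1.  -0.9]
[190, 121, 13, 15, 158] [534. 257.  45.] [579. 304.  82.]
[159, 130, 14, 15, 166] [423. 278.  45.] [467. 322.  85.]
[230, 149, 14, 15, 184] [560.  54.  45.] [611. 106.  77.]
[199, 158, 16, 15, 199] [458.  77.  45.] [508. 126.  78.]
[247, 173, 16, 15, 192] [541. -67.  46.] [591. -19.  73.]
[266, 225, 15, 14, 159] [ 462. -251.   46.] [ 501. -212.   66.]
[327, 258, 20, 20, 291] [ 512. -450.   45.] [ 562. -402.   74.]
[303, 274, 21, 21, 325] [ 429. -448.   45.] [ 480. -399.   74.]
```

View pics/a2.png

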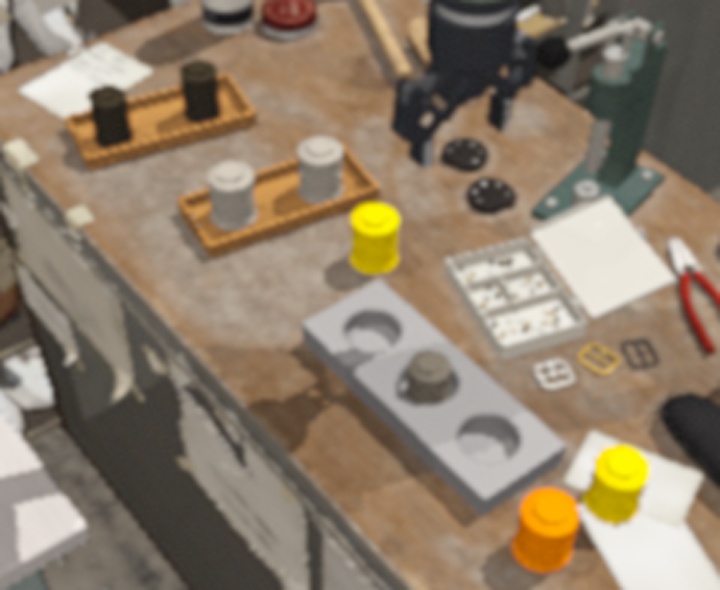

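The picture shows both spools upright in their racks, brown at crop (110,117) and grey at (320,170). The small spool (430,377), both stocks and the look-alikes haven't moved, and the arm is clear.

```bash
python3 -c "
from plant import ctrl
ctrl.hold(0.3);print(ctrl.finish_job())"
```

```text
the job is handed in; nothing more can be done
None
```

I moved the brown spool and then the light grey spool into the free halves of their racks, both standing upright, left everything else undisturbed, and handed the job in at about 20 s of the 58 s allowed.

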